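# Hold the offset bracket level over its jig

### The arm

A 6-joint arm with a two-finger parallel gripper is mounted at the origin on the work surface. World frame = base frame: x ahead of the robot, y to its left, z up, the work surface at z = 0. Lengths are in m, angles in rad, forces in N, time in s.
With the tool pointing down it reaches from about 0.35 to 0.85 m from the base axis. Payload 8.1 kg.
Tool frame: the origin (TCP) lies on the centre line of the jaws, within the pads' length; the fingertips stand 17 mm ahead of it and the grasp point (between the pads) lies 2 mm behind it; z points along the fingers, y is the line along which they close (so a half turn about z gives the same grasp; the last joint's range is limited). The gripper opens to 93 mm and grips with 3 to 60 N. Pads are 15 mm wide; open, the fingers measure 128 mm over their backs; the gripper's body (75 mm by 188 mm) begins 65 mm behind the grasp point.
Start: joints at [-1.232, 0.13, 1.488, -0, 1.523, -0.085], TCP at [0.247, -0.547, 0.236] pointing down, gripper open.
Joint ranges: [-2.96, 2.96], [-0.89, 2.26], [0.02, 2.5], [-1.34, 4.48], [0, 2.73], [-2.66, 2.66]. Speed limits (rad/s): [2.39, 2.39, 2.79, 3.14, 3.14, 3.14].

### API

Orientations are given as a rotation vector (axis times angle).
In Python, from plant import robot, optics, close_job, models gives the robot as it stands.
- The arm moves only by the shell command python3 -m inch 'ROWS' [OPENING] [FORCE]. ROWS is a JSON object of lists of equal length, an entry for each row: "travel": the shift along the tool's x, y, z in m, a list of three; "spin": the turn about the tool's z in rad. In form: {"travel": [[x, y, z], ...], "spin": [spin, ...]}. A call has 1 to 10 rows; each row is the pose to reach, as a shift and turn from the pose commanded when the call began, along the tool's axes at that moment; what a row does not reach only later rows make up. A row lasts 1/12 s, in which the tool goes at most 41.7 mm and 7.16 degrees, less where a joint would pass 70% of its speed; a pose out of reach is approached as far as the arm can. A call with a gripper value outside its range is refused whole. OPENING is the closure, from 0 (fully open) to 1 (shut), set as the call begins (- or left out, the last holds). The fingers move at their own pace and stop on an object; FORCE is the grip in N (left out, the last holds). Time passes only in rows, so rows that repeat a pose let the fingers close. It gives the time, the measured TCP pose, the force, the opening and the grip force at its end, in the units of the state.
- robot.read_state(): the state, without advancing time (a new reading comes with each control period).
- optics.read_camera(name): name is "side" or "top"; returns (picture, depth): 480x640x3 uint8, red, green, blue; 480x640 float32, m along the optical axis (not along the pixel's ray), 0 where there is no reading.
- optics.camera_info(name): a dict with "camera_matrix" (3x3 intrinsics, pixels), "view" (4x4, takes a point from world to camera coordinates). Camera axes: x right, y down, z forward; pixel columns grow to the right and rows downward; lengths in m; the calibration is good to about 2 mm. A picture is of the moment at which its call begins. camera_info takes no time and is no camera call.
- close_job(): hands the job in; it is judged then, once.
Trained networks look in the newest picture that a camera, given by its name, has taken for a name from the list of things; names that differ only in an ending like _2 or _b are one class to them, and where a whole thing is asked for, a point or a joint stands for the part that bears it (a point fixed in the world has none). Each returns a list of dicts, best first, with "p" (0 to 1); they miss things now and then, are a little off and sometimes report something else, mostly with a low value. They report only what shows in the picture. A call takes as long as a camera call. They do not tell look-alikes from the thing itself.
- models.look_for(camera, name): "centre" ([x, y, z] in m, in world coordinates, good to about 4 mm: the middle of the surface that is visible of it).
- models.masks_of(camera, name): "region" (480x640 bool, what is visible of it).
The state is a dict: "t": time; "q": joint angles; "dq": joint speeds; "joint_torque": joint torques, N m; "tool_pos": TCP position; "orientation": TCP orientation; "force": force on the tool from outside, world axes, zero at the start; "wrist_torque": the same for the moment, N m; "opening": finger opening in m; "gripper_force": force on a finger pad.
Only numpy, scipy, OpenCV 4.12 (cv2) and the standard library are available. Lean on these libraries where they do the work, as an engineer would, in place of code of your own. Each camera call takes 0.05 s, during which the arm holds its last target. There are 200 camera calls.

### The job

The little cabinet's door hangs open over the oak jig: push it shut until it clicks home on its catch. Then pick up the black iron bracket arm by its balance point and hold it level about 4 cm clear above the jig, lined up to drop in, with its thick boss over the wide pocket and its slim arm along the narrow channel. Finish still holding it there, not resting on anything, and leave the other fittings where they lie.

Things in the scene. Friction and masses are not known exactly. Their poses are not given: they have to be found in the camera images.
- cabinet: Small pine cabinet fixed to the bench, 140 deep (x) x 220 wide (y) x 214 high mm. Origin: centre of its underside; +z up. Its front, with the door, faces its own -x and lies at x = -70 mm. The lowest 60 mm is a fixed drawer front; the hinged door covers the space above.
- door (a joint): Plywood cabinet door, 200 wide x 138 high x 12 mm thick, top edge 202 mm above the bench. Angle in rad: 0 = shut, grows as it opens to the cabinet's -x; starts at 0.9 to 1.45. Light friction, stays where left. A spring ball catch resists below about 0.12 rad (about 4 N at the free edge) and holds the door below 0.03. A knob 18 mm wide stands 16 mm out near the free edge, 25 mm below mid-height.
- door_hinge (a point): Point on the vertical hinge line at the door's top edge, 202 mm above the bench; fixed on the cabinet at x = -70.5, y = +100 mm of the cabinet frame. Its axes turn with the door: own -y runs along the door to the free edge (200 mm away), own -x is the outward normal of the outer face, which lies 12 mm out from the hinge line. The door's lower edge is 64 mm above the bench.
- door_push (a point): Point on the outer face of the door at its top edge, 150 mm from the hinge line and 50 mm from the free edge; a good place to push with closed fingers reaching about 30 mm below the door's top. Axes as door_hinge.
- jig: Fixed pale oak jig, 245 x 96 mm, top face 46 mm above the bench, in front of the cabinet beneath the door's sweep. Origin: on the bench, under the place of the bracket's balance point; +z up. At its -x end a wide pocket (64 mm, for the boss), then towards +x a narrow channel (34 mm, for the arm). A bracket is lined up when its own x and origin agree in plan with the jig's.
- jig_pocket (a point): Centre of the wide pocket's mouth, at the height of the jig's top face (46 mm). Jig frame x = -61 mm.
- bracket: Loose black cast iron bracket, about 0.6 kg, lying flat, 227 mm long: thick round boss (52 diameter, 34 high), straight flat arm (22 wide, 14 thick), small round eye (32 diameter, 14 thick) at the other end. Origin: on the underside below the balance point, which lies on the arm 61 mm from the boss's centre, 124 mm from the eye's. +z up, own +x from boss to eye. Grip across the arm (own y).
- bracket_balance (a point): Balance point of the bracket (centre of mass along the arm), at mid-thickness of the arm: 7 mm above the underside, 61 mm from the boss's centre, 35 mm from the boss's edge. Axes as the bracket.
- bracket_boss (a point): Centre of the boss's underside. Axes as the bracket.
- elbow: Bystander: dented brass pipe elbow, two legs of 50 mm, 36 mm high, loose. Origin on its underside.
- tee: Bystander: galvanized steel pipe tee, 80 x 57 x 38 mm, loose. Origin on its underside.
- coupling: Bystander: tarnished copper coupling, a tube standing on end, 32 mm diameter, 36 mm high, loose. Origin: centre of its underside.
- flange: Bystander: black iron floor flange, a disc of 86 mm diameter with a hub, 24 mm high, loose. Origin: centre of its underside.
Things that resemble listed ones, but are neither listed nor needed, are in the scene too. There is more than one size of the bracket; the one meant has the size given above.

How it is judged:
By the outcome, as a careful person would: the job done as asked, in the order asked, and still so for the second after the job is handed in, while the arm keeps its last pose, push and grip.
It also fails if it takes over 58 s, if anything falls off the work surface, if the arm or the gripper's body presses on something with over 40 N, if the wrist force passes 120 N, or if a joint passes its speed limit or range.

## Working session

There is one attempt and no reset: what is moved stays moved. The work goes in short steps, Python scripts to look and compute and a shell command to move; the robot and the scene stay as the last step left them, time stands still between calls to the robot, and variables do not carry over. Pictures are saved under pics/ and viewed, at most 10 in all, crops included, and the job is handed in when it is done.

```bash
ls; mkdir -p pics; cat > h.py <<'E'
import numpy as np, cv2
from scipy.spatial.transform import Rotation as R
from plant import robot, optics, models
def cloud(cam, depth):
    i=optics.camera_info(cam); K=np.array(i["camera_matrix"]); V=np.array(i["view"])
    v,u=np.mgrid[0:480,0:640]
    P=np.stack([(u-K[0,2])/K[0,0]*depth,(v-K[1,2])/K[1,1]*depth,depth],-1)
    T=np.linalg.inv(V); return P@T[:3,:3].T+T[:3,3]
def proj(cam,p):
    i=optics.camera_info(cam); K=np.array(i["camera_matrix"]); V=np.array(i["view"])
    c=V[:3,:3]@np.array(p)+V[:3,3]; q=K@c; return q[:2]/q[2]
E
python3 - <<'E'
from h import *
for c in("top","side"):
    p,d=optics.read_camera(c); np.savez(f"{c}0.npz",p=p,d=d)
    cv2.imwrite(f"pics/{c}0.png",p[:,:,::-1])
    for n in("cabinet","door","jig","bracket","elbow","tee","coupling","flange"):
        for r in models.look_for(c,n)[:4]:
            print(c,n,round(r["p"],2),np.round(r["centre"],3),proj(c,r["centre"]).round())
s=robot.read_state();print(s["t"],s["tool_pos"],s["orientation"],s["opening"])
E
```

```text
pics
top cabinet 0.92 [ 0.699 -0.195  0.211] [391. 208.]
top door 0.92 [ 0.552 -0.164  0.181] [378. 261.]
top door 0.6 [0.512 0.266 0.015] [234. 274.]
top jig 0.73 [ 0.484 -0.259  0.021] [403. 287.]
top jig 0.2 [0.511 0.259 0.01 ] [236. 274.]
top bracket 0.96 [0.51  0.261 0.013] [235. 275.]
top bracket 0.8 [0.413 0.126 0.011] [278. 307.]
top bracket 0.6 [0.474 0.453 0.01 ] [174. 285.]
top elbow 0.54 [ 0.508 -0.441  0.031] [463. 280.]
top tee 0.58 [0.715 0.261 0.031] [237. 209.]
top tee 0.41 [0.511 0.259 0.006] [236. 274.]
top flange 0.68 [ 0.623 -0.435  0.007] [459. 243.]
side cabinet 0.83 [ 0.672 -0.135  0.153] [323. 199.]
side door 0.62 [ 0.561 -0.157  0.142] [364. 210.]
side jig 0.69 [ 0.461 -0.218  0.024] [404. 246.]
side bracket 0.9 [0.469 0.461 0.009] [257. 438.]
side bracket 0.72 [0.406 0.156 0.011] [361. 344.]
side bracket 0.69 [0.506 0.271 0.013] [295. 360.]
side elbow 0.6 [ 0.51  -0.435  0.028] [417. 205.]
side elbow 0.38 [0.704 0.146 0.028] [254. 291.]
side elbow 0.18 [ 0.561 -0.158  0.138] [364. 211.]
side tee 0.79 [0.707 0.276 0.034] [218. 321.]
side coupling 0.54 [0.704 0.146 0.025] [253. 292.]
0.9 [ 0.24674238 -0.54691946  0.23563671] [ 3.07132149e+00  6.60696074e-01 -3.21993416e-05] 0.0934001045068425
```

View pics/top0.png

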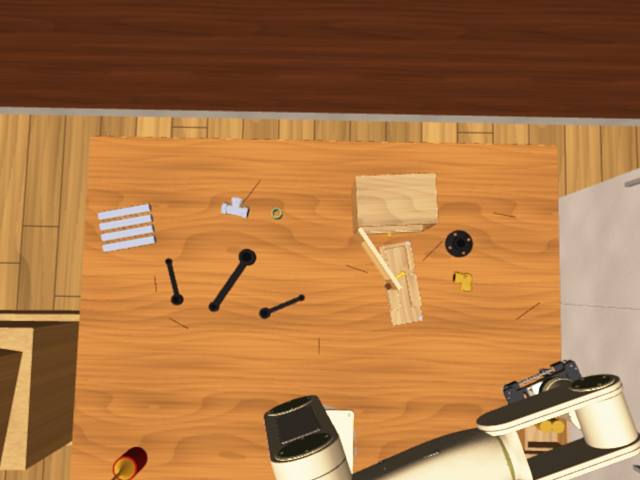

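View pics/side0.png

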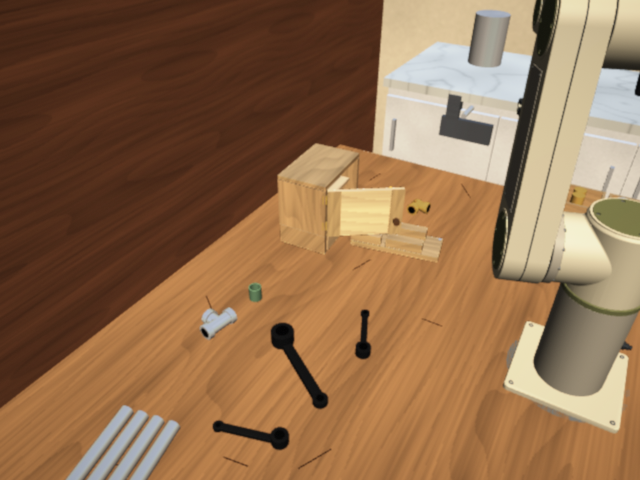

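The top view shows three black brackets: a large one at (235,275) and two short ones at (278,307) and (174,285). The door is open over the jig, with its free edge near (400,288). I'll measure the sizes and poses next.

```bash
python3 - <<'E'
from h import *
z=np.load("top0.npz");p,d=z["p"],z["d"];C=cloud("top",d)
for u,v in((235,275),(278,307),(174,285)):
    m=np.zeros((480,640),bool);m[v-45:v+45,max(0,u-40):u+40]=1
    m&=(p.max(2)<60)&(C[...,2]>.003)&(C[...,2]<.06)
    n,l,st,_=cv2.connectedComponentsWithStats(m.astype(np.uint8))
    k=1+np.argmax(st[1:,4]);P=C[l==k];r=cv2.minAreaRect(P[:,:2].astype(np.float32)*1000)
    print("br",u,v,np.round(r[0],0),np.round(r[1],0),r[2], "zmax",P[:,2].max(), "armz",np.median(P[:,2]))
    hi=P[P[:,2]>P[:,2].max()-.008]; print(" high part",hi.mean(0).round(4),"bbox",np.ptp(hi[:,:2],axis=0))
    c,dd,vt=P[:,:2].mean(0),0,np.linalg.svd(P[:,:2]-P[:,:2].mean(0),full_matrices=False)[2][0]; print(" axis",vt)
box=(C[...,0]>.55)&(C[...,1]<0)&(C[...,1]>-.4)
t=box&(abs(C[...,2]-.214)<.005);P=C[t];r=cv2.minAreaRect(P[:,:2].astype(np.float32)*1000);print("cab",r,cv2.boxPoints(r).round(),np.median(P[:,2]))
t=(C[...,0]>.4)&(C[...,0]<.68)&(C[...,1]<0)&(C[...,1]>-.4)&(abs(C[...,2]-.202)<.006)
l=cv2.connectedComponentsWithStats(t.astype(np.uint8));print(l[2])
P=C[t];r=cv2.minAreaRect(P[:,:2].astype(np.float32)*1000);print("door",r,cv2.boxPoints(r).round())
t=(C[...,0]>.3)&(C[...,0]<.68)&(C[...,1]<-.1)&(C[...,1]>-.4)&(abs(C[...,2]-.046)<.005)
P=C[t];r=cv2.minAreaRect(P[:,:2].astype(np.float32)*1000);print("jig",r,cv2.boxPoints(r).round())
im=cv2.resize(p[230:340,150:430],None,fx=2.8,fy=2.8,interpolation=cv2.INTER_CUBIC);cv2.imwrite("pics/crop1.png",im[:,:,::-1])
E
```

```text
br 235 275 [490. 268.] [ 48. 219.] 59.95609664916992 zmax 0.042108195258610426 armz 0.017439518502800677
 high part [0.5662 0.2247 0.0366] bbox [0.04624221 0.04921466]
 axis [-0.83549365  0.5495001 ]
br 278 307 [422. 115.] [ 27. 142.] 27.6127872467041 zmax 0.03029332908091642 armz 0.013486284799687609
 high part [0.3951 0.1656 0.0252] bbox [0.02446575 0.02740993]
 axis [-0.40988603  0.91213675]
br 174 285 [487. 451.] [143.  29.] 13.900369644165039 zmax 0.03289064563877986 armz 0.012818064644400162
 high part [0.4303 0.4356 0.0274] bbox [0.02456021 0.02790823]
 axis [-0.95476951 -0.2973469 ]
cab ((934.4295043945312, -202.89328002929688), (694.5509033203125, 399.2684020996094), 0.4514031410217285) [[ 5.860e+02 -6.000e+00]
 [ 5.890e+02 -4.050e+02]
 [ 1.283e+03 -4.000e+02]
 [ 1.280e+03 -1.000e+00]] 0.21383941843182774
[[     0      0    640    480 306843]
 [   357    215      1      1      1]
 [   383    216      1      1      1]
 [   398    217      1      1      1]
 [   405    217      1      1      1]
 [   408    217      1      1      1]
 [   436    216      1      1      1]
 [   360
[... 393 characters left out ...]
4      1      4]
 [   409    224      1      1      1]
 [   416    224      1      1      1]
 [   418    224      6      1      6]
 [   358    226      1      1      1]
 [   365    226      1      1      1]
 [   367    226      1      1      1]
 [   369    226      2      1      2]
 [   372    226      3      1      3]
 [   358    228     44     62    319]]
door ((577.6138916015625, -209.59756469726562), (202.0584259033203, 216.45016479492188), 0.04842075705528259) [[ 476. -101.]
 [ 477. -318.]
 [ 679. -318.]
 [ 679. -101.]]
jig ((539.9226684570312, -213.27359008789062), (255.17007446289062, 215.30856323242188), 1.1657257080078125) [[ 410. -108.]
 [ 415. -324.]
 [ 670. -318.]
 [ 665. -103.]]
```

View pics/crop1.png

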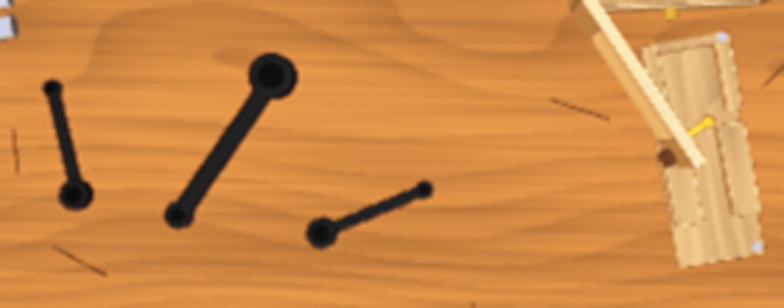

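The crop shows the large bracket with its boss at crop (270,77) and eye at (178,215). It measures about 220 mm, against about 142 mm for the two look-alikes, so this is the one meant. Next come the cabinet and door poses.

```bash
cat >> h.py <<'E'
def big(C,m):
    n,l,st,_=cv2.connectedComponentsWithStats(m.astype(np.uint8),connectivity=4);k=1+np.argmax(st[1:,4])
    return C[l==k]
def rect(P):
    r=cv2.minAreaRect(P[:,:2].astype(np.float32)*1000);return np.round(r[0]),np.round(r[1]),round(r[2],1),cv2.boxPoints(r).round().tolist()
E
python3 - <<'E'
from h import *
z=np.load("top0.npz");p,d=z["p"],z["d"];C=cloud("top",d)
reg=(C[...,0]>.35)&(C[...,0]<.85)&(C[...,1]<0)&(C[...,1]>-.4)
P=big(C,reg&(abs(C[...,2]-.214)<.004));print("cab",rect(P),len(P))
V=np.mgrid[0:480,0:640][0]
P=big(C,reg&(abs(C[...,2]-.202)<.006)&(V>228));print("door",rect(P),len(P),P[:,2].mean())
c=P[:,:2].mean(0);print("dir",np.linalg.svd(P[:,:2]-c,full_matrices=False)[2][0])
s=robot.read_state();print(R.from_rotvec(s["orientation"]).as_matrix().round(3), s["force"])
E
```

```text
cab (array([ 722., -209.]), array([140., 220.]), 3.7, [[645.0, -103.0], [659.0, -323.0], [799.0, -314.0], [785.0, -94.0]]) 3349
door (array([ 559., -166.]), array([198.,  14.]), 34.8, [[474.0, -216.0], [482.0, -228.0], [645.0, -115.0], [637.0, -103.0]]) 316 0.20178852388682866
dir [-0.82151236 -0.5701907 ]
[[ 0.912  0.411 -0.   ]
 [ 0.411 -0.912 -0.   ]
 [-0.     0.    -1.   ]] [0.75013771 0.23134196 0.06736801]
```

```bash
python3 -m inch '{"travel":[[0.02,-0.02,-0.005],[0.055,-0.055,-0.01],[0.09,-0.09,-0.02],[0.12,-0.12,-0.02],[0.15,-0.15,-0.02],[0.18,-0.18,-0.02],[0.21,-0.21,-0.02],[0.24,-0.24,-0.02],[0.27,-0.27,-0.02],[0.30,-0.30,-0.02]],"spin":[0.04,0.08,0.12,0.16,0.2,0.24,0.28,0.32,0.36,0.36]}' 1 20
cat > g.py <<'E'
from h import *
import sys
s=robot.read_state();M=R.from_rotvec(s["orientation"]).as_matrix();p=np.array(s["tool_pos"])
print("t",round(s["t"],2),"p",(p*1000).round(1),"yaw",np.degrees(np.arctan2(M[1,0],M[0,0])).round(1),"F",s["force"].round(1),"open",round(s["opening"],4),"q",np.round(s["q"],2))
a=list(map(float,sys.argv[1:]))
for i in range(0,len(a),3): print("to",a[i:i+3],(M.T@(np.array(a[i:i+3])/1000-p)).round(4))
E
python3 g.py 496 -162 189
```

```text
t: 1.73
tool_pos: [0.3893, -0.1688, 0.256]
orientation: [3.14, 0.095, 0.002]
force: [0.0, 0.9, 0.2]
opening: 0.0311
gripper_force: 0.0
t 1.73 p [ 389.3 -168.8  256. ] yaw 3.5 F [0.  0.9 0.2] open 0.0311 q [-0.53 -0.37  1.91  0.    1.6   0.98]
to [496.0, -162.0, 189.0] [ 0.1068 -0.0003  0.0671]
```

```bash
python3 -m inch '{"travel":[[0.03,0,0],[0.06,0,0],[0.09,0,0],[0.10,0,0],[0.10,0,0.02],[0.10,0,0.045],[0.10,0,0.067],[0.10,0,0.067]],"spin":[0,0,0,0,0,0,0,0]}'
python3 - <<'E'
from h import *
import subprocess
h=np.array([645,-114.]);y=.0645
for th in(1.03,.85,.7,.55,.4,.25,.12,.0):
    a=np.array([np.sin(y-th),-np.cos(y-th)]);n=np.array([-np.cos(y-th),-np.sin(y-th)])
    o=12+8*abs(np.cos(th))+17.5*abs(np.sin(th)); print(th,(h+150*a+o*n).round())
E
python3 g.py 635 -265 189
```

```text
t: 2.4
tool_pos: [0.4863, -0.163, 0.1836]
orientation: [-3.137, -0.1, 0.011]
force: [-1.2, -0.4, -0.9]
opening: 0.0005
gripper_force: 0.0
1.03 [ 504. -174.]
0.85 [ 517. -199.]
0.7 [ 532. -217.]
0.55 [ 550. -234.]
0.4 [ 571. -247.]
0.25 [ 594. -257.]
0.12 [ 615. -263.]
0.0 [ 635. -265.]
t 2.4 p [ 486.3 -163.   183.6] yaw 3.7 F [-1.2 -0.4 -0.9] open 0.0005 q [-0.42 -0.07  1.79 -0.    1.43  1.08]
to [635.0, -265.0, 189.0] [ 0.1418  0.1113 -0.0068]
```

```bash
python3 -m inch '{"travel":[[0.009,0.006,0],[0.017,0.014,0],[0.023,0.026,0],[0.029,0.038,0],[0.036,0.048,0],[0.042,0.057,0],[0.051,0.067,0],[0.059,0.075,0],[0.069,0.083,0],[0.079,0.089,0]],"spin":[0,0,0,0,0,0,0,0,0,0]}'
python3 g.py 594 -257 184 615 -263 184 635 -265 184
```

```text
t: 3.23
tool_pos: [0.5741, -0.249, 0.1903]
orientation: [3.139, 0.099, 0.002]
force: [-0.4, 0.6, 0.1]
opening: 0.0001
gripper_force: 0.2
t 3.23 p [ 574.1 -249.   190.3] yaw 3.6 F [-0.4  0.6  0.1] open 0.0001 q [-0.49  0.22  1.47 -0.    1.45  1.02]
to [594.0, -257.0, 184.0] [0.0193 0.0093 0.0064]
to [615.0, -263.0, 184.0] [0.0399 0.0166 0.0064]
to [635.0, -265.0, 184.0] [0.0597 0.0198 0.0064]
```

```bash
python3 -m inch '{"travel":[[0.01,0.005,0],[0.019,0.009,0],[0.03,0.013,0],[0.04,0.016,0],[0.047,0.018,0],[0.052,0.019,0],[0.055,0.019,0]],"spin":[0,0,0,0,0,0,0]}'
python3 g.py 635 -265 189
python3 - <<'E'
from h import *
p,d=optics.read_camera("top");C=cloud("top",d);np.savez("top1.npz",p=p,d=d)
cv2.imwrite("pics/c2.png",cv2.resize(p[150:350,340:500],None,fx=3,fy=3,interpolation=cv2.INTER_CUBIC)[:,:,::-1])
E
```

```text
t: 3.82
tool_pos: [0.6294, -0.264, 0.1898]
orientation: [3.139, 0.1, -0.001]
force: [-6.3, -1.0, 4.5]
opening: 0.0004
gripper_force: 2.8
t 3.82 p [ 629.4 -264.   189.8] yaw 3.6 F [-6.3 -1.   4.5] open 0.0004 q [-0.47  0.38  1.29 -0.    1.48  1.04]
to [635.0, -265.0, 189.0] [0.0055 0.0013 0.0008]
```

View pics/c2.png

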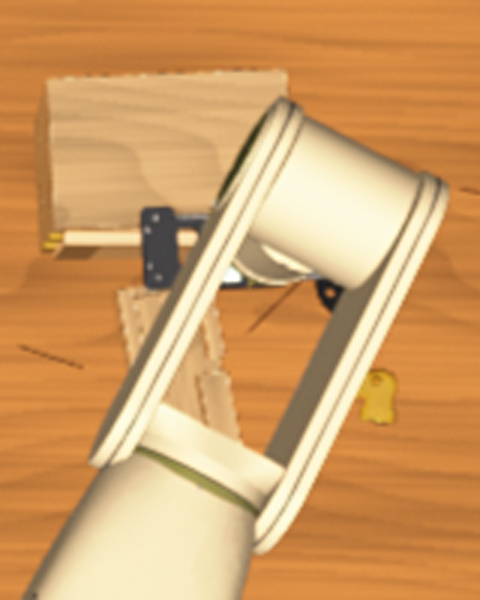

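The door is nearly shut, with its top strip at crop (60–200, 238), and the tool feels the catch at about 6 N. I'll push on gently.

```bash
python3 -m inch '{"travel":[[0.002,0,0],[0.004,0,0],[0.006,0,0],[0.008,0,0],[0.008,0,0]],"spin":[0,0,0,0,0]}'
```

```text
t: 4.28
tool_pos: [0.6368, -0.263, 0.1888]
orientation: [-3.14, -0.1, 0.003]
force: [-6.9, 0.4, 3.4]
opening: 0.0004
gripper_force: 3.1
```

```bash
python3 -m inch '{"travel":[[0.002,0,0],[0.004,0,0],[0.006,0,0],[0.006,0,0]],"spin":[0,0,0,0]}'
```

```text
t: 4.62
tool_pos: [0.6372, -0.263, 0.1887]
orientation: [-3.138, -0.098, 0.022]
force: [-38.5, 3.3, 18.5]
opening: 0.0004
gripper_force: 18.8
```

Force jumped to 38 N with no motion, so the door is against its stop. I'll back off, lift, and swing left.

```bash
python3 -m inch '{"travel":[[-0.02,0,0],[-0.05,0,0],[-0.08,0,0],[-0.11,0,-0.02],[-0.12,-0.02,-0.05],[-0.13,-0.05,-0.08],[-0.14,-0.085,-0.09],[-0.14,-0.12,-0.09],[-0.14,-0.155,-0.09],[-0.14,-0.19,-0.09]],"spin":[0,0,0,0,0,0,0,0,0,0]}'  0
python3 -m inch '{"travel":[[0,-0.04,0],[0,-0.08,0],[0,-0.12,0],[0,-0.14,0],[0,-0.14,0]],"spin":[0,0,0,0,0]}'
python3 - <<'E'
from h import *
p,d=optics.read_camera("top");C=cloud("top",d);np.savez("top2.npz",p=p,d=d)
p2,d2=optics.read_camera("side")
a=cv2.resize(p[150:350,340:500],None,fx=2.5,fy=2.5,interpolation=cv2.INTER_CUBIC);b=cv2.resize(p2[140:280,260:460],(400,500*1*280//500),interpolation=cv2.INTER_CUBIC)
im=np.zeros((500,800,3),np.uint8);im[:,:400]=a[:500];im[:280,400:]=b;cv2.imwrite("pics/c3.png",im[:,:,::-1])
reg=(C[...,0]>.3)&(C[...,0]<.85)&(C[...,1]<-.05)&(C[...,1]>-.4)
V=np.mgrid[0:480,0:640][0]
P=big(C,reg&(abs(C[...,2]-.202)<.006)&(V>226));print("door",rect(P),len(P))
m=reg&(abs(C[...,2]-.046)<.006)&(V>240);P=big(C,m);print("jig",rect(P),len(P))
m2=reg&(C[...,2]>.012)&(C[...,2]<.056)&(C[...,0]<.62)&(V>238);P=big(C,m2);print("jig all",rect(P),len(P))
E
```

```text
t: 5.45
tool_pos: [0.4915, -0.0805, 0.2795]
orientation: [3.14, 0.099, 0.003]
force: [0.4, -0.1, -0.4]
opening: 0.0625
gripper_force: 0.0
t: 5.87
tool_pos: [0.4822, 0.0619, 0.2789]
orientation: [-3.138, -0.108, -0.001]
force: [0.3, -0.1, 0.5]
opening: 0.092
gripper_force: 0.0
door (array([ 642., -213.]), array([ 12., 196.]), 1.3, [[633.0, -115.0], [638.0, -311.0], [650.0, -310.0], [645.0, -115.0]]) 255
jig (array([ 572., -236.]), array([85., 97.]), 11.0, [[521.0, -196.0], [540.0, -292.0], [623.0, -276.0], [604.0, -180.0]]) 345
jig all (array([ 493., -251.]), array([245.,  97.]), 10.9, [[364.0, -226.0], [382.0, -322.0], [623.0, -276.0], [605.0, -180.0]]) 2497
```

View pics/c3.png

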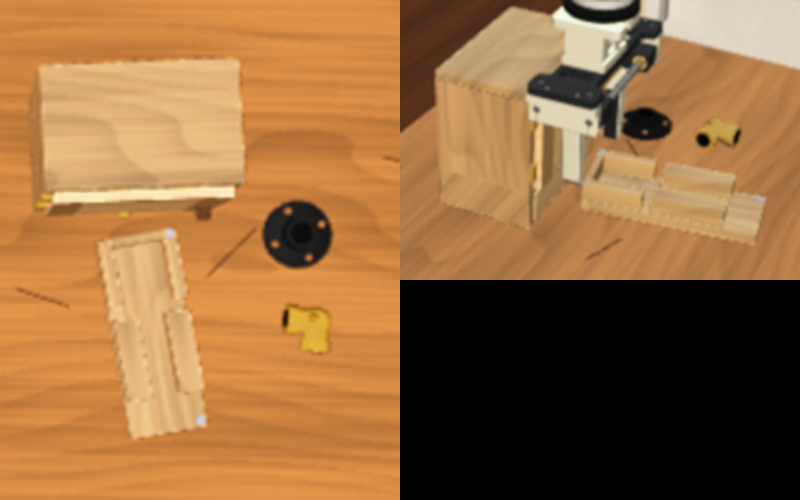

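The door now lies along the cabinet front, with its strip at left (50–235,195). The jig's wide pocket is at the end nearest the cabinet (145,265), and the narrow channel runs towards the robot (160,350). I'll check the door angle and jig profile precisely.

```bash
python3 - <<'E'
from h import *
z=np.load("top2.npz");p,d=z["p"],z["d"];C=cloud("top",d)
reg=(C[...,0]>.3)&(C[...,0]<.85)&(C[...,1]<-.05)&(C[...,1]>-.4)
V=np.mgrid[0:480,0:640][0]
D=big(C,reg&(abs(C[...,2]-.202)<.006)&(V>226)); T=big(C,reg&(abs(C[...,2]-.214)<.004))
fd=np.polyfit(D[:,1],D[:,0],1);print("door line yaw",np.degrees(np.arctan(-fd[0])))
def edge(P,f):
    b=np.round(P[:,1]/.01).astype(int);e=[(P[b==k,1].mean(),f(P[b==k,0])) for k in np.unique(b) if (b==k).sum()>2][1:-1];e=np.array(e)
    g=np.polyfit(e[:,0],e[:,1],1);return np.degrees(np.arctan(-g[0])).round(2),np.polyval(g,[-.12,-.30]).round(4)
print("cab front",edge(T,np.min),"cab back",edge(T,np.max),"door front",edge(D,np.min),"door mid",edge(D,np.mean))
# jig profile
c=np.array([.493,-.251]);a=np.radians(-169.1);x=np.array([np.cos(a),np.sin(a)]);y=np.array([-x[1],x[0]])
q=C[...,:2]-c;S=q@x;W=q@y;m=(abs(S)<.13)&(abs(W)<.055)&(C[...,2]<.06)
for s in np.arange(-.12,.125,.008):
    k=m&(abs(S-s)<.004);row=[]
    for w in np.arange(-.044,.045,.008):
        kk=k&(abs(W-w)<.004);row.append(int(round(np.median(C[kk][:,2])*1000)) if kk.any() else -1)
    print(round(s*1000),row)
for n in("jig_pocket","jig","bracket"):
    for cam in("top",):
        for r in models.look_for(cam,n)[:3]:print(cam,n,round(r["p"],2),np.round(r["centre"],3))
E
```

```text
door line yaw 2.1433057321054965
cab front (np.float64(3.6), array([0.6467, 0.658 ])) cab back (np.float64(3.69), array([0.785 , 0.7966])) door front (np.float64(3.1), array([0.634 , 0.6438])) door mid (np.float64(2.1), array([0.6397, 0.6463]))
-120 [42, 46, 47, 47, 48, 46, 44, 46, 46, 46, 46, 46]
-112 [46, 45, 34, 21, 31, 21, 29, 24, 23, 29, 50, 47]
-104 [44, 44, 20, 19, 18, 18, 20, 17, 20, 21, 44, 48]
-96 [43, 48, 21, 21, 16, 16, 17, 18, 17, 21, 37, 47]
-88 [46, 47, 17, 18, 19, 19, 14, 17, 15, 17, 44, 45]
-80 [44, 49, 18, 19, 18, 17, 17, 22, 18, 20, 46, 45]
-72 [40, 49, 17, 20, 20, 19, 23, 17, 19, 22, 44, 45]
-64 [44, 48, 18, 17, 21, 19, 18, 18, 17, 20, 46, 44]
-56 [44, 48, 20, 20, 17, 18, 19, 16, 15, 19, 46, 49]
-48 [40, 49, 18, 17, 20, 17, 18, 19, 19, 22, 44, 46]
-40 [43, 48, 18, 19, 23, 19, 17, 19, 18, 16, 41, 49]
-32 [12, 16, 18, 16, 20, 15, 18, 17, 20, 20, 19, 17]
-24 [27, 43, 20, 43, 16, 16, 16, 19, 22, 29, 43, 21]
-16 [37, 45, 48, 46, 19, 17, 17, 18, 43, 43, 46, 44]
-8 [42, 46, 48, 45, 16, 19, 17, 15, 41, 43, 46, 44]
0 [43, 48, 48, 47, 23, 18, 17, 20, 38, 47, 47, 48]
8 [40, 
[... 231 characters left out ...]
 18, 45, 44, 48, 47]
48 [40, 48, 46, 48, 17, 16, 17, 19, 45, 47, 48, 43]
56 [40, 45, 43, 44, 18, 19, 20, 14, 44, 45, 47, 45]
64 [43, 44, 48, 48, 16, 20, 18, 21, 40, 47, 49, 46]
72 [38, 43, 47, 46, 19, 20, 18, 21, 44, 47, 44, 44]
80 [16, 20, 16, 19, 16, 18, 18, 17, 15, 16, 21, 19]
88 [18, 17, 19, 13, 21, 18, 18, 18, 19, 17, 18, 20]
96 [15, 19, 19, 17, 17, 21, 18, 18, 19, 19, 20, 16]
104 [15, 18, 18, 17, 20, 21, 18, 17, 18, 22, 17, 20]
112 [17, 20, 19, 19, 17, 20, 18, 18, 18, 18, 22, 17]
120 [15, 17, 15, 16, 23, 15, 18, 18, 19, 13, 17, 19]
top jig_pocket 0.69 [ 0.497 -0.252  0.013]
top bracket 0.94 [0.506 0.262 0.011]
top bracket 0.77 [0.473 0.457 0.009]
top bracket 0.48 [ 0.623 -0.432  0.006]
```

```bash
python3 - <<'E'
from h import *
z=np.load("top2.npz");p=z["p"];C=cloud("top",z["d"])
U=np.mgrid[0:480,0:640]
m=(p.max(2)<60)&(U[0]>235)&(U[0]<325)&(U[1]>195)&(U[1]<275)&(C[...,2]>.003)&(C[...,2]<.06)&(C[...,1]>.19)
P=big(C,m);b0=P[P[:,2]>.026].mean(0);
for it in range(3):
    e=P[(P[:,:2]-b0[:2])@(P[:,:2].mean(0)-b0[:2])>0]
    dist=np.linalg.norm(e[:,:2]-b0[:2],axis=1);arm=e[(dist>.045)&(dist<.16)];c=arm[:,:2].mean(0);v=np.linalg.svd(arm[:,:2]-c,full_matrices=False)[2][0];v*=np.sign((c-b0[:2])@v)
s=(P[:,:2]-c)@v;n=np.array([-v[1],v[0]]);bs=(b0[:2]-c)
print("boss",b0,"offset from arm line",bs@n,"arm c",c,"v",v,np.degrees(np.arctan2(v[1],v[0])),"extent",s.min(),s.max(),len(P))
o1=c+v*(bs@v+.061);o2=c+v*(s.max()-.140);o3=c+v*(s.min()+.087);print("balance",o1,o2,o3,"arm z",np.median(arm[:,2]))
p2,_=optics.read_camera("side")
c0=np.array([.493,-.251]);a=np.radians(-169.1);x=np.array([np.cos(a),np.sin(a)]);y=np.array([-x[1],x[0]])
out=[]
for cam,im in(("top",p),("side",p2)):
    cor=[(-.14,-.06),(.14,-.06),(.14,.06),(-.14,.06)]
    src=np.float32([proj(cam,[*(c0+s*x+w*y),.046]) for s,w in cor]);dst=np.float32([[ (s+.14)*2800,(w+.06)*2000] for s,w in cor])
    out.append(cv2.warpPerspective(im,cv2.getPerspectiveTransform(src,dst),(784,240),flags=cv2.INTER_CUBIC))
o=np.vstack(out)
for k in range(-120,140,20): cv2.line(o,(int((k+140)*2.8),232),(int((k+140)*2.8),248),(255,0,0) if k else (0,0,255),1)
cv2.imwrite("pics/jig.png",o[:,:,::-1])
E
python3 g.py 515 258 100
```

```text
boss [0.56567925 0.2253897  0.034256  ] offset from arm line -0.0003642466814169555 arm c [0.47931511 0.28096473] v [-0.83900923  0.54411719] 147.03564377659285 extent -0.12572986348047208 0.09522161180970161 523
balance [0.51430149 0.25827524] [0.51688459 0.25660004] [0.51180982 0.25989115] arm z 0.01413807897523589
t 6.17 p [482.9  56.6 278.6] yaw 3.6 F [ 0.5 -0.2  0.1] open 0.0932 q [ 0.01 -0.2   1.73 -0.    1.61  1.52]
to [515.0, 258.0, 100.0] [ 0.0446 -0.199   0.1786]
```

View pics/jig.png

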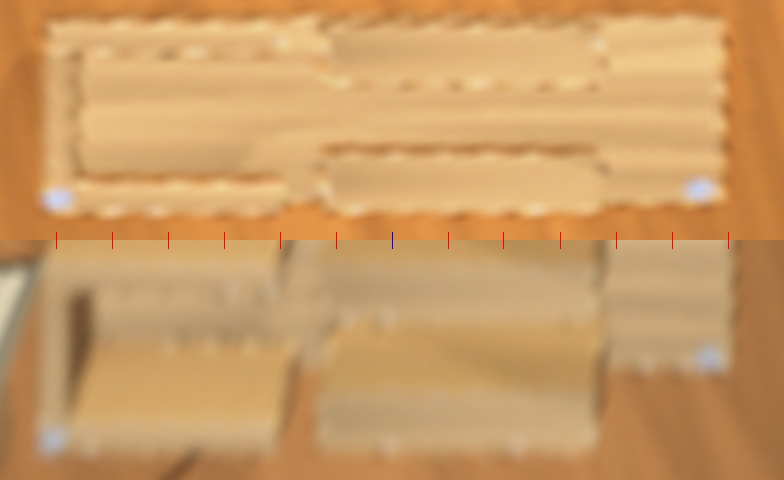

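The rectified view shows the end wall's inner face at s≈-112, the pocket walls ending at -39 and the channel running from -24 to +74. Jig x running from -105 to +140 (6 mm boss clearance, eye flush with the end) fits this, so the origin is at s=-17.5, world (510,-248), with yaw -169.

```bash
python3 -m inch '{"travel":[[0.004,-0.02,0.01],[0.009,-0.04,0.03],[0.013,-0.06,0.05],[0.018,-0.08,0.07],[0.022,-0.1,0.09],[0.027,-0.12,0.11],[0.031,-0.14,0.13],[0.036,-0.16,0.15],[0.04,-0.18,0.17],[0.0444,-0.199,0.178]],"spin":[0.064,0.128,0.192,0.256,0.32,0.384,0.448,0.512,0.576,0.639]}'
python3 -m inch '{"travel":[[0,0,0],[0,0,0],[0,0,0]],"spin":[0,0,0]}'
python3 g.py 514.3 258.3 21
```

```text
t: 7.0
tool_pos: [0.5132, 0.2584, 0.0971]
orientation: [3.008, -0.898, -0.005]
force: [0.1, 0.1, -0.2]
opening: 0.093
gripper_force: 0.0
t: 7.25
tool_pos: [0.515, 0.2581, 0.1011]
orientation: [3.013, -0.89, 0.001]
force: [0.0, -0.3, 0.8]
opening: 0.093
gripper_force: 0.0
t 7.25 p [515.  258.1 101.1] yaw -32.9 F [ 0.  -0.3  0.8] open 0.093 q [ 0.38  0.17  1.7  -0.    1.27  2.52]
to [514.3, 258.3, 21.0] [-0.0007  0.0002  0.0801]
```

```bash
python3 -m inch '{"travel":[[0,0,0.02],[0,0,0.04],[0,0,0.06],[0,0,0.07],[0,0,0.076],[0,0,0.08],[0,0,0.08],[0,0,0.08]],"spin":[0,0,0,0,0,0,0,0]}'
python3 -m inch '{"travel":[[0,0,0],[0,0,0],[0,0,0],[0,0,0],[0,0,0],[0,0,0],[0,0,0],[0,0,0],[0,0,0],[0,0,0]],"spin":[0,0,0,0,0,0,0,0,0,0]}' 1 50
python3 g.py
```

```text
t: 7.92
tool_pos: [0.5151, 0.2593, 0.0217]
orientation: [-3.012, 0.891, -0.002]
force: [0.7, 0.7, 0.3]
opening: 0.0931
gripper_force: 0.0
t: 8.75
tool_pos: [0.5143, 0.2592, 0.0206]
orientation: [3.013, -0.891, -0.0]
force: [0.6, -0.0, 0.1]
opening: 0.0308
gripper_force: 0.0
t 8.75 p [514.3 259.2  20.6] yaw -33.0 F [ 0.6 -0.   0.1] open 0.0308 q [0.38 0.27 1.74 0.   1.13 2.52]
```

```bash
python3 -m inch '{"travel":[[0,0,0],[0,0,0],[0,0,0],[0,0,0],[0,0,0],[0,0,0]],"spin":[0,0,0,0,0,0]}' 1 55
python3 -m inch '{"travel":[[0,0,-0.005],[0,0,-0.015],[0,0,-0.03],[0,0,-0.05],[0,0,-0.07],[0,0,-0.09],[0,0,-0.11],[0,0,-0.12],[0,0,-0.12],[0,0,-0.12]],"spin":[0,0,0,0,0,0,0,0,0,0]}'
python3 - <<'E'
from h import *
s=robot.read_state();print(s["wrist_torque"])
p,d=optics.read_camera("side");np.savez("side3.npz",p=p,d=d)
u,v=proj("side",s["tool_pos"]).astype(int);print(u,v)
cv2.imwrite("pics/held.png",cv2.resize(p[max(0,v-100):v+100,u-130:u+130],None,fx=3,fy=3,interpolation=cv2.INTER_CUBIC)[:,:,::-1])
E
```

```text
t: 9.25
tool_pos: [0.5144, 0.2593, 0.0207]
orientation: [-3.012, 0.891, -0.0]
force: [1.7, 2.6, -1.5]
opening: 0.0211
gripper_force: 55.0
t: 10.08
tool_pos: [0.5143, 0.2591, 0.1406]
orientation: [-3.012, 0.891, -0.0]
force: [-0.2, -0.4, -7.9]
opening: 0.0213
gripper_force: 55.0
[ 0.0493474   0.02023996 -0.01698917]
293 311
```

View pics/held.png

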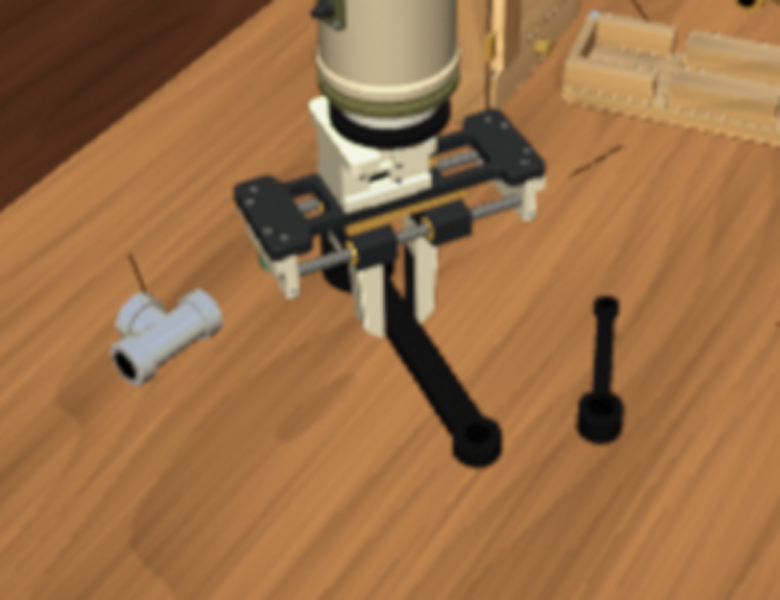

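The large bracket is held across its arm, eye at crop (477,440), level and with almost no wrist moment. I'll carry it to the jig.

```bash
python3 -m inch '{"travel":[[0.004,0.006,0],[0.013,0.02,0],[0.027,0.042,0],[0.043,0.067,0],[0.059,0.092,0],[0.075,0.117,0],[0.091,0.142,0],[0.107,0.167,0],[0.123,0.192,0],[0.136,0.214,0]],"spin":[-0.01,-0.04,-0.08,-0.12,-0.16,-0.2,-0.25,-0.3,-0.34,-0.383]}'
python3 g.py 510.2 -247.7 141
```

```text
t: 10.97
tool_pos: [0.5106, 0.0034, 0.139]
orientation: [3.127, -0.298, -0.004]
force: [0.7, -0.1, -7.0]
opening: 0.0215
gripper_force: 55.0
t 10.97 p [510.6   3.4 139. ] yaw -10.9 F [ 0.7 -0.1 -7. ] open 0.0215 q [-0.09 -0.04  1.84 -0.    1.34  1.67]
to [510.2, -247.7, 141.0] [ 0.0471  0.2466 -0.0019]
```

```bash
python3 -m inch '{"travel":[[0.005,0.025,0],[0.01,0.055,0],[0.016,0.085,0],[0.022,0.115,0],[0.028,0.145,0],[0.033,0.175,0],[0.038,0.2,0],[0.042,0.22,0],[0.045,0.236,0],[0.047,0.2466,0]],"spin":[-0.04,-0.08,-0.12,-0.16,-0.2,-0.24,-0.28,-0.32,-0.36,-0.38]}'
python3 -m inch '{"travel":[[0,0,0.01],[0,0,0.02],[0,0,0.028],[0,0,0.032],[0,0,0.032],[0,0,0.032]],"spin":[0,0,0,0,0,0]}'
python3 g.py 510.2 -247.7 107.5
python3 - <<'E'
from h import *
out=[]
for c in("top","side"):
    p,d=optics.read_camera(c);np.savez(c+"4.npz",p=p,d=d);C=cloud(c,d)
    m=(p.max(2)<60)&(C[...,0]>.3)&(C[...,0]<.64)&(C[...,1]<-.15)&(C[...,1]>-.36)&(C[...,2]>.06)&(C[...,2]<.14)
    P=big(C,m);print(c,len(P),rect(P),P[:,2].min(),P[:,2].max())
    u,v=proj(c,[.5,-.25,.08]).astype(int);out.append(cv2.resize(p[v-65:v+65,u-65:u+65],(400,400),interpolation=cv2.INTER_CUBIC))
cv2.imwrite("pics/fin.png",np.hstack(out)[:,:,::-1])
E
```

```text
t: 11.8
tool_pos: [0.5094, -0.2472, 0.1387]
orientation: [-3.126, -0.296, 0.004]
force: [-0.1, 0.7, -7.1]
opening: 0.0213
gripper_force: 55.0
t: 12.3
tool_pos: [0.5107, -0.2445, 0.1079]
orientation: [-3.127, -0.296, 0.002]
force: [0.6, 0.5, -7.6]
opening: 0.0211
gripper_force: 55.0
t 12.3 p [ 510.7 -244.5  107.9] yaw 10.8 F [ 0.6  0.5 -7.6] open 0.0211 q [-0.54  0.14  1.72  0.    1.29  0.85]
to [510.2, -247.7, 107.5] [-0.0011  0.0031  0.0003]
top 215 (array([ 419., -261.]), array([90., 27.]), 13.1, [[373.0, -258.0], [379.0, -284.0], [466.0, -264.0], [460.0, -238.0]]) 0.09233098224523029 0.11032682632095359
side 337 (array([ 437., -257.]), array([126.,  28.]), 9.2, [[373.0, -253.0], [377.0, -281.0], [502.0, -260.0], [497.0, -233.0]]) 0.08819179309314384 0.10797875937668477
```

View pics/fin.png

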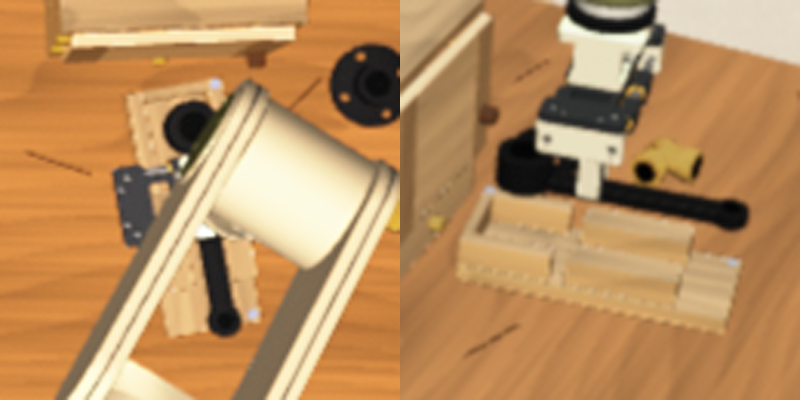

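The top view shows the boss over the wide pocket at (190,125) and the eye at (225,322) on the channel line. The side view shows the bracket level above the jig and the door shut. I'll make a 3 mm sideways correction, then check tilt and the door.

```bash
python3 -m inch '{"travel":[[0,0.002,0],[-0.001,0.003,0],[-0.001,0.003,0],[-0.001,0.003,0],[-0.001,0.003,0],[-0.001,0.003,0]],"spin":[0,0,0,0,0,0]}'
python3 g.py
python3 - <<'E'
from h import *
p,d=optics.read_camera("side");C=cloud("side",d)
m=(p.max(2)<60)&(C[...,0]>.3)&(C[...,0]<.64)&(C[...,1]<-.15)&(C[...,1]>-.36)&(C[...,2]>.06)&(C[...,2]<.14)
P=big(C,m);s=P[:,0]
for a in np.arange(.37,.5,.02):
    k=(s>a)&(s<a+.02)
    if k.sum()>5:print(round(a,2),np.percentile(P[k,2],[10,50,85]).round(4),P[k,1].mean().round(4),k.sum())
p,d=optics.read_camera("top");C=cloud("top",d)
D=(C[...,1]<-.13)&(C[...,1]>-.30)&(C[...,0]>.6)&(C[...,0]<.7)&(abs(C[...,2]-.202)<.005)
for lo in np.arange(-.30,-.13,.03):
    k=D&(C[...,1]>lo)&(C[...,1]<lo+.03);x=C[k][:,0]-(.6467+(-.12-C[k][:,1])*.0628);print("door-front rel cab",round(lo,2),np.percentile(x,[5,50,95]).round(4) if k.any() else None)
E
```

```text
t: 12.9
tool_pos: [0.5107, -0.2485, 0.1087]
orientation: [-3.128, -0.294, -0.0]
force: [0.4, 0.1, -6.6]
opening: 0.0214
gripper_force: 55.0
t 12.9 p [ 510.7 -248.5  108.7] yaw 10.8 F [ 0.4  0.1 -6.6] open 0.0214 q [-0.54  0.14  1.71  0.    1.29  0.84]
door-front rel cab -0.3 [-0.0147 -0.0084 -0.0003]
door-front rel cab -0.27 [-0.0132 -0.0075 -0.0004]
door-front rel cab -0.24 [-0.012  -0.0067 -0.0002]
door-front rel cab -0.21 [-0.0133 -0.0065  0.0083]
door-front rel cab -0.18 [-0.0123 -0.0069 -0.002 ]
door-front rel cab -0.15 [-0.0138 -0.0079  0.0002]
```

```bash
python3 - <<'E'
from h import *
z=np.load("side4.npz");p,d=z["p"],z["d"];C=cloud("side",d)
m=(p.max(2)<60)&(C[...,0]>.3)&(C[...,0]<.64)&(C[...,1]<-.15)&(C[...,1]>-.36)&(C[...,2]>.06)&(C[...,2]<.14)
for a in np.arange(.36,.62,.02):
    k=m&(C[...,0]>a)&(C[...,0]<=a+.02)
    if k.sum()>3:print(round(a,2),np.percentile(C[k][:,2],[5,50,90]).round(4),k.sum())
s=robot.read_state();print(s["wrist_torque"])
E
```

```text
0.36 [0.0925 0.1003 0.1052] 16
0.38 [0.0925 0.1017 0.1051] 64
0.4 [0.0913 0.1006 0.1042] 53
0.42 [0.0918 0.1017 0.1051] 53
0.44 [0.0917 0.1008 0.1044] 53
0.46 [0.0909 0.1003 0.1042] 53
0.48 [0.0919 0.1013 0.104 ] 45
0.52 [0.093  0.1008 0.1047] 47
0.54 [0.0929 0.1084 0.1221] 114
0.56 [0.0935 0.1198 0.1241] 121
0.58 [0.0953 0.1207 0.1242] 53
[ 0.04115398  0.00187328 -0.05695878]
```

```bash
python3 -c "
from plant import close_job
print(close_job())"
```

```text
the job is handed in; nothing more can be done
None
```

I pushed the door shut against its stop, though I judged the catch by force and pictures rather than hearing it click. The bracket is held level about 4 cm above the jig, boss over the wide pocket, and I handed the job in at about 13 s; its place along the jig is inferred to a few millimetres.

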